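# Lower the ratchet drawing board to its second notch

## Task

The drawing board on the bench is propped too steep, and its ratchet only clicks upward. Lift it by its bow through the remaining notches and on past the top until it comes up softly against its end stop, which trips the pawl, then lower it under control all the way flat; after that raise it to the second notch from flat, ease it down until the pawl carries it, and let go. Never force the pawl or let the board drop, and leave the jar, the dop block and the stone tray where they are.

Things in the scene. Friction and masses are not known exactly. Their poses are not given: they have to be found in the camera images.
- board (a joint): tilt of the drawing board about its hinge (rad): 0 = flat on the stand, growing as the far edge is lifted. Six notches, evenly 0.157 (9 deg) apart; as the rack is clamped by hand they vary from time to time: the first lies at 0.17 to 0.25, the second at 0.33 to 0.41, the third at 0.49 to 0.56, the last at 0.96 to 1.03. The end stop, clamped apart, is met somewhere between 1.13 and 1.26
- hinge (a point): middle of the board's hinge axis, at the stand's robot-side end, 45 mm above the bench; the axis is level, along the stand's y. The board is 330 mm wide, 15 mm thick and reaches 245 mm from this axis; it weighs 0.55 to 0.9 kg
- bow (a point): middle of the bar of the lifting bow: a level round steel bar, 12 mm thick, 120 mm between its two legs, parallel to the hinge axis and 290 mm from it, in the plane of the board, 45 mm beyond its far edge (39 mm clear gap). Board flat: 45 mm above the bench, nothing under the bar. It may turn in a grasp as the board tilts
- stand: fixed dark red wooden stand, 262 x 400 x 36 mm; origin on the bench under the hinge, x along the board to its far edge (away from the robot), y along the hinge, z up. The toothed steel rack, an arc of 120 mm radius about the hinge, stands at its right (-y) side and ends at the top in a rubber-faced stop lug
- pawl: sprung pawl at the board's right edge, 38 mm long; origin on its pivot. It clicks over the teeth going up and props the board if let back; past the top notch it climbs a trip shoe (3 to 8 N more at the bow, then easing) just before its nose meets the end stop (hard rise). Tripped, it stays clear of the teeth until the board is flat, then drops in. It bears 60 N, about 22 N at the bow
- powder_jar: glass jar with white cap, 62 mm across, 75 mm high, left of the stand; origin under its centre; not to be moved
- dop_block: dark red wooden block with six brass sticks, 75 x 120 x 90 mm, right of the stand; origin under its centre; not to be moved
- stone_tray: light wooden tray of cut stones, 100 x 150 x 22 mm, left of the board's far edge; origin under its centre; not to be moved

How it is judged (in metres and radians):
On the way, in this order (a step that is already met when the one before it is completed fails the run):
1. the board is lifted past its top notch (value of joint board above 1.07 rad).
2. the board is let down flat on its stand (value of joint board below 0.035 rad), for 0.2 s.
At the end, for the whole second after the job is handed in: the board rests, let go and still, on the second notch from flat: tilt between 0.295 and 0.44 rad (17 to 25 deg) (value of joint board between 0.295 and 0.44 rad and velocity of joint board between -0.02 and 0.02 rad/s); the robot touches nothing.
It fails at once if the pawl is overloaded: forced against the end stop, borne down on, or dropped on a tooth (contact force between pawl and anything else above 60 N).
It fails at once if the board is dropped (velocity of joint board below -1.5 rad/s).
It fails at once if a bystander is moved (distance of any of powder_jar, dop_block, stone_tray from where it was at the start of the episode above 0.02 m).
It also fails if it takes over 67 s, if anything falls off the work surface, if the arm or the gripper's body presses on something with over 40 N, if the wrist force passes 120 N, or if a joint passes its speed limit or range.

## Robot

A 6-joint arm with a two-finger parallel gripper is mounted at the origin on the work surface. World frame = base frame: x ahead of the robot, y to its left, z up, the work surface at z = 0. Lengths are in m, angles in degrees, forces in N, time in s.
With the tool pointing down it reaches from about 0.3 to 0.75 m from the base axis. Payload 8.5 kg.
Tool frame: the origin (TCP) lies at the very end of the fingers, on their centre line; the grasp point (between the pads) lies 19 mm behind it; z points along the fingers, x is the direction in which the jaws open and shut, and the axes are right-handed (so a half turn about z gives the same grasp; the last joint's range is limited). The gripper opens to 88 mm and grips with 3 to 60 N. Pads are 18 mm wide; open, the fingers measure 123 mm over their backs; the gripper's body (75 mm by 187 mm) begins 45 mm behind the grasp point.
Start: joints at [-76.507, 21.807, 74.336, -0, 83.858, -12.336], TCP at [0.24, -0.495, 0.239] pointing down, gripper open.
Joint ranges: [-178.18, 178.18], [-50.72, 133.34], [12.68, 142.11], [-81.47, 261.47], [9.98, 163.14], [-165.26, 165.26]. Speed limits (degrees/s): [136.94, 136.94, 180, 180, 180, 180].

## Interface

Orientations are given as a 3x3 rotation matrix whose columns are the frame's x, y, z axes.
In Python, from bench import arm, grab_frame, order, search_frame, regions_of gives the robot as it stands.
- The arm moves only by the tool send_rows, never from a script. Its argument "targets" is a list of rows, each an object of numbers: "tx", "ty", "tz": the shift along the tool's x, y, z in cm; "ax", "ay", "az": the turn, a rotation vector about the tool's x, y, z in rad; "hand": the gripper's target within -1 to 1 (shut at 1, half-way at 0, fully open at -1). A call has 1 to 20 rows; each row shifts and turns the pose as measured when the row begins, along the tool's axes as they then stand; what a row does not reach is not made up. A row lasts 1/12 s, in which the tool goes at most 41.7 mm and 7.16 degrees, less where a joint would pass 70% of its speed; a pose out of reach is approached as far as the arm can. A call is refused whole if a number of a shift passes 4.17 or a number of a turn 0.125, either way. A call with a gripper value outside its range is refused whole. The fingers move at their own pace and stop on an object; "grip_force" is the grip in N (left out, the last holds). Time passes only in rows, so rows that do not move let the fingers close. It gives the time, the measured TCP pose, the force and the opening at its end, in the units of the state.
- arm.get_state(): the state, without advancing time (a new reading comes with each control period).
- grab_frame(name): name is "scene" or "top"; returns a dict with "frame" (420x560x3 uint8, red, green, blue), "K" (3x3 intrinsics, pixels), "D" ([k1, k2, p1, p2, k3] as OpenCV has them; the pictures are not rectified), "world_from_camera" (4x4, takes a point from camera to world coordinates). Camera axes: x right, y down, z forward; pixel columns grow to the right and rows downward; lengths in m; the calibration is good to about 2 mm. A picture is of the moment at which its call begins. There is no depth.
- order.close_job(): hands the job in, once; it reports no verdict.
Trained networks look in a picture, given as the dict that the camera call returned (one of the last four; its "shot" number tells which), for a name from the list of things; names that differ only in an ending like _2 or _b are one class to them, and where a whole thing is asked for, a point or a joint stands for the part that bears it (a point fixed in the world has none). Each returns a list of dicts, best first, with "conf" (0 to 1); they miss things now and then, are a little off and sometimes report something else, mostly with a low value. They report only what shows in the picture. A call takes as long as a camera call.
- search_frame(picture, query): "extent" ([left, top, width, height] in pixels, round what is visible of it).
- regions_of(picture, query): "pixels" (420x560 bool, what is visible of it) and "extent" ([left, top, width, height] in pixels, round what is visible of it).
The state is a dict: "clock": time; "q": joint angles; "joint_velocities": joint speeds; "effort": joint torques, N m; "ee_pos": TCP position; "eef_rot": TCP orientation; "contact_force": force on the tool from outside, world axes, zero at the start; "torque": the same for the moment, N m; "grip_width": finger opening in m.
Only numpy, scipy, OpenCV 4.12 (cv2) and the standard library are available. Lean on these libraries where they do the work, as an engineer would, in place of code of your own. Each camera call takes 0.05 s, during which the arm holds its last target. There are 200 camera calls.

## Working session

There is one attempt and no reset: what is moved stays moved. The work goes in short steps, Python scripts to look and compute and a tool call to move; the robot and the scene stay as the last step left them, time stands still between calls to the robot, and variables do not carry over. Pictures are saved under pics/ and viewed, about 8 in all and at most 12, crops included, and the job is handed in when it is done.

Besides the shell and the picture viewer there is one more tool, called after "Call:" as name(argument=value, ...) on one line, values as JSON. send_rows: Moves the arm, as the interface text tells. Its arguments: {"type":"object","properties":{"targets":{"type":"array","items":{"type":"object","properties":{"tx":{"type":"number"},"ty":{"type":"number"},"tz":{"type":"number"},"ax":{"type":"number"},"ay":{"type":"number"},"az":{"type":"number"},"hand":{"type":"number"}}}},"grip_force":{"type":"number"}},"required":["targets"]}

```bash
mkdir -p pics; ls; python3 - <<'E'
from bench import arm, grab_frame, search_frame
import cv2, numpy as np
s=arm.get_state(); print({k:np.round(v,3).tolist() for k,v in s.items()})
fs=[]
for n in ["scene","top"]:
    p=grab_frame(n); cv2.imwrite(f"pics/{n}0.png",p["frame"][:,:,::-1]); 
    print(n,np.round(p["K"],1).tolist(),p["D"],np.round(p["world_from_camera"],3).tolist())
    for q in ["board","bow","stand","pawl","powder_jar","dop_block","stone_tray"]:
        print(q,[(np.round(d["extent"]).tolist(),round(d["conf"],2)) for d in search_frame(p,q)[:2]])
E
```

```text
pics
{'clock': 0.0, 'q': [-76.509, 21.841, 74.386, -0.002, 83.857, -12.335], 'joint_velocities': [0.009, -0.02, -0.032, -0.011, 0.028, 0.004], 'effort': [0.0, -43.793, -22.456, 0.071, 0.035, -0.0], 'ee_pos': [0.24, -0.495, 0.238], 'eef_rot': [[0.436, -0.9, -0.0], [-0.9, -0.436, 0.001], [-0.001, -0.0, -1.0]], 'contact_force': [0.289, -0.586, -0.022], 'torque': [-0.071, 0.028, 0.017], 'grip_width': 0.088}
scene [[454.1, 0.0, 283.9], [0.0, 454.1, 213.0], [0.0, 0.0, 1.0]] [-0.12970325  0.          0.          0.          0.        ] [[-0.377, 0.766, -0.52, 1.176], [0.926, 0.321, -0.198, 0.307], [0.015, -0.556, -0.831, 1.103], [0.0, 0.0, 0.0, 1.0]]
board [([194.0, 147.0, 141.0, 70.0], 0.55)]
bow [([190.0, 146.0, 142.0, 74.0], 0.73)]
stand [([174.0, 132.0, 168.0, 146.0], 0.86), ([153.0, 139.0, 46.0, 45.0], 0.34)]
pawl []
powder_jar [([350.0, 219.0, 27.0, 33.0], 0.77)]
dop_block [([156.0, 142.0, 45.0, 46.0], 0.65)]
stone_tray [([310.0, 270.0, 66.0, 56.0], 0.8)]
top [[478.7, 0.0, 281.9], [0.0, 478.7, 206.0], [0.0, 0.0, 1.0]] [-0.14707774  0.          0.          0.          0.        ] [[0.001, -0.996, 0.086, 0.445], [-1.0, -0.001, -0.004, 0.062], [0.004, -0.086, -0.996, 1.268], [0.0, 0.0, 0.0, 1.0]]
board [([238.0, 165.0, 153.0, 122.0], 0.68)]
bow [([240.0, 167.0, 154.0, 114.0], 0.8), ([185.0, 220.0, 26.0, 22.0], 0.28)]
stand [([227.0, 160.0, 172.0, 126.0], 0.81)]
pawl []
powder_jar [([183.0, 219.0, 24.0, 22.0], 0.68)]
dop_block [([401.0, 220.0, 51.0, 42.0], 0.8)]
stone_tray [([167.0, 140.0, 61.0, 43.0], 0.6)]
```

```bash
python3 - <<'E'
import cv2
a=cv2.imread("pics/scene0.png")[100:350,110:420];cv2.imwrite("pics/s0c.png",cv2.resize(a,None,fx=2.4,fy=2.4,interpolation=2))
a=cv2.imread("pics/top0.png")[110:330,150:470];cv2.imwrite("pics/t0c.png",cv2.resize(a,None,fx=2.5,fy=2.5,interpolation=2))
E
```

```text
(no output)
```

View pics/s0c.png

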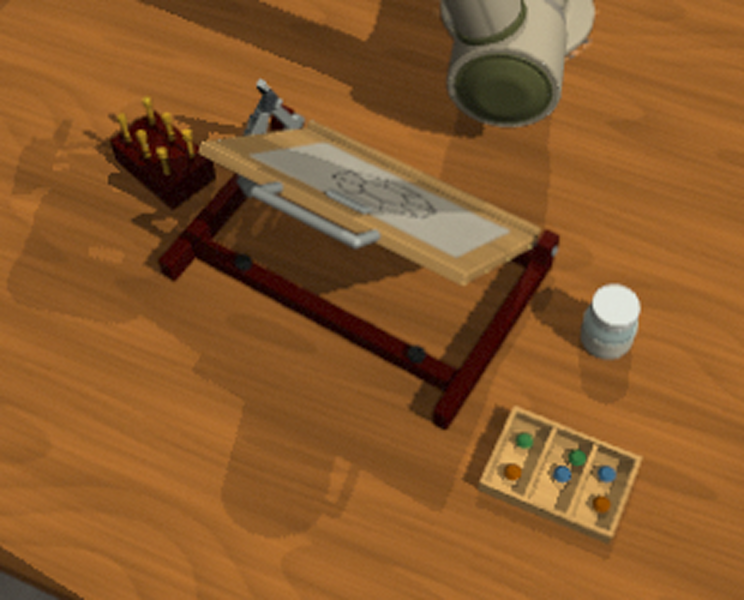

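View pics/t0c.png

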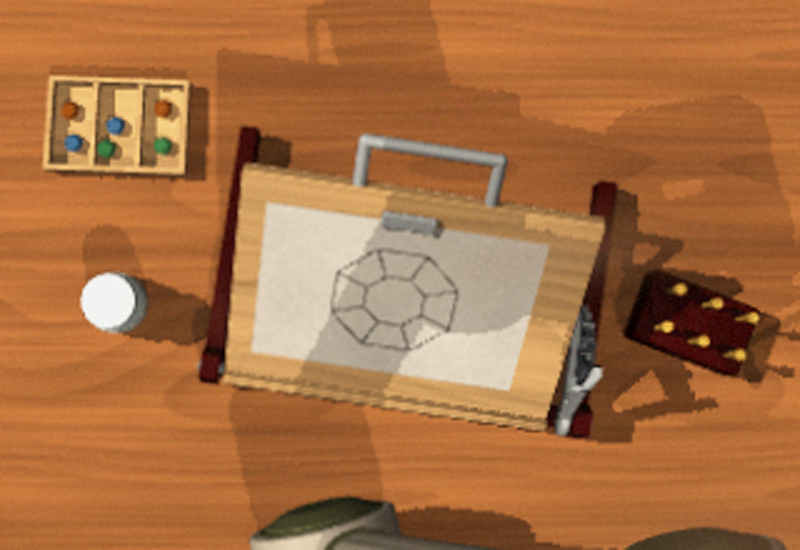

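```bash
cat > h.py <<'E'
import numpy as np, cv2
from scipy.optimize import least_squares
from bench import arm, grab_frame, search_frame, regions_of
def proj(p,P):
    T=np.linalg.inv(np.array(p["world_from_camera"])); r=cv2.Rodrigues(T[:3,:3])[0]
    return cv2.projectPoints(np.float64(P).reshape(-1,1,3),r,T[:3,3],np.float64(p["K"]),np.float64(p["D"]))[0].reshape(-1,2)
def pt(v,r,y,n=0):
    x,yy,yaw,t=v; c,s=np.cos(t),np.sin(t)
    lx=r*c-n*s; z=.045+r*s+n*c
    return [x+lx*np.cos(yaw)-y*np.sin(yaw), yy+lx*np.sin(yaw)+y*np.cos(yaw), z]
E
cat > fit.py <<'E'
from h import *
pt_top={(.29,.06,0):(296,166.4),(.29,-.06,0):(350.8,173.6),(.245,.165,.0075):(247.6,177),(.245,-.165,.0075):(391.5,197)}
pt_sc={(.29,-.06,0):(213.3,179.2),(.29,.06,0):(259.2,200.4),(.245,-.165,.0075):(194.5,161),(.245,.165,.0075):(302,215)}
pics=[(grab_frame("top"),pt_top),(grab_frame("scene"),pt_sc)]
def res(v): return np.concatenate([(proj(p,[pt(v,*k) for k in d])-np.array(list(d.values()))).ravel() for p,d in pics])
for t in(.3,.7):
  r=least_squares(res,[.4,0,-.1,t],loss="soft_l1",f_scale=2); print(r.x.round(4),r.cost,res(r.x).round(1).reshape(-1,2).tolist(),np.round(pt(r.x,.29,0),4))
E
python3 fit.py
```

```text
[ 3.963e-01  2.000e-04 -1.451e-01  6.992e-01] 13.317236709655369 [[0.1, -1.2], [-0.7, -0.5], [-0.8, 0.4], [0.8, 1.8], [1.7, 1.3], [-2.5, 0.9], [-2.7, -1.8], [1.4, -1.0]] [ 0.6159 -0.0319  0.2316]
[ 3.963e-01  2.000e-04 -1.451e-01  6.992e-01] 13.317236709677287 [[0.1, -1.2], [-0.7, -0.5], [-0.8, 0.4], [0.8, 1.8], [1.7, 1.3], [-2.5, 0.9], [-2.7, -1.8], [1.4, -1.0]] [ 0.6159 -0.0319  0.2316]
```

Call:
send_rows(targets=[{"tz":-3.5,"hand":0.2},{"tz":-3.5,"az":-0.122,"hand":0.2},{"tz":-3.5,"az":-0.122,"hand":0.2},{"az":-0.122,"hand":0.2},{"az":-0.122,"hand":0.2},{"az":-0.122,"hand":0.2},{"az":-0.122,"hand":0.2},{"az":-0.122,"hand":0.2},{"az":-0.122,"hand":0.2},{"tz":0},{"tz":0}], grip_force=8)

```text
invalid input
```

Call:
send_rows(targets=[{"tx":0,"ty":0,"tz":-3.5,"ax":0,"ay":0,"az":0,"hand":0.2},{"tx":0,"ty":0,"tz":-3.5,"ax":0,"ay":0,"az":-0.122,"hand":0.2},{"tx":0,"ty":0,"tz":-3.5,"ax":0,"ay":0,"az":-0.122,"hand":0.2},{"tx":0,"ty":0,"tz":0,"ax":0,"ay":0,"az":-0.122,"hand":0.2},{"tx":0,"ty":0,"tz":0,"ax":0,"ay":0,"az":-0.122,"hand":0.2},{"tx":0,"ty":0,"tz":0,"ax":0,"ay":0,"az":-0.122,"hand":0.2},{"tx":0,"ty":0,"tz":0,"ax":0,"ay":0,"az":-0.122,"hand":0.2},{"tx":0,"ty":0,"tz":0,"ax":0,"ay":0,"az":-0.122,"hand":0.2},{"tx":0,"ty":0,"tz":0,"ax":0,"ay":0,"az":-0.122,"hand":0.2}], grip_force=8)

```text
clock: 1.65
ee_pos: [0.2395, -0.4944, 0.3492]
eef_rot: [[0.993, -0.121, -0.0], [-0.121, -0.993, 0.001], [-0.0, -0.001, -1.0]]
contact_force: [-0.3, 0.4, 0.0]
grip_width: 0.0356
```

Call:
send_rows(targets=[{"tx":2.1,"ty":-3.35,"tz":0,"ax":0,"ay":0,"az":0.02,"hand":0.2},{"tx":2.1,"ty":-3.35,"tz":0,"ax":0,"ay":0,"az":0,"hand":0.2},{"tx":2.1,"ty":-3.35,"tz":0,"ax":0,"ay":0,"az":0,"hand":0.2},{"tx":2.1,"ty":-3.35,"tz":0,"ax":0,"ay":0,"az":0,"hand":0.2},{"tx":2.1,"ty":-3.35,"tz":0,"ax":0,"ay":0,"az":0,"hand":0.2},{"tx":2.1,"ty":-3.35,"tz":0,"ax":0,"ay":0,"az":0,"hand":0.2},{"tx":2.1,"ty":-3.35,"tz":0,"ax":0,"ay":0,"az":0,"hand":0.2},{"tx":2.1,"ty":-3.35,"tz":0,"ax":0,"ay":0,"az":0,"hand":0.2},{"tx":2.1,"ty":-3.35,"tz":0,"ax":0,"ay":0,"az":0,"hand":0.2},{"tx":2.1,"ty":-3.35,"tz":0,"ax":0,"ay":0,"az":0,"hand":0.2},{"tx":2.1,"ty":-3.35,"tz":0,"ax":0,"ay":0,"az":0,"hand":0.2},{"tx":2.1,"ty":-3.35,"tz":0,"ax":0,"ay":0,"az":0,"hand":0.2},{"tx":2.1,"ty":-3.35,"tz":0,"ax":0,"ay":0,"az":0,"hand":0.2},{"tx":2.1,"ty":-3.35,"tz":0,"ax":0,"ay":0,"az":0,"hand":0.2},{"tx":2.1,"ty":-3.35,"tz":0,"ax":0,"ay":0,"az":0,"hand":0.2}])

```text
clock: 2.9
ee_pos: [0.6297, -0.0212, 0.349]
eef_rot: [[0.99, -0.142, 0.001], [-0.142, -0.99, 0.0], [0.001, -0.0, -1.0]]
contact_force: [0.7, -1.7, -0.2]
grip_width: 0.0355
```

Call:
send_rows(targets=[{"tx":-1.2,"ty":1.3,"tz":2,"ax":0,"ay":0,"az":0,"hand":0.2},{"tx":0,"ty":0,"tz":2.5,"ax":0,"ay":0,"az":0,"hand":0.2},{"tx":0,"ty":0,"tz":2.5,"ax":0,"ay":0,"az":0,"hand":0.2},{"tx":0,"ty":0,"tz":2,"ax":0,"ay":0,"az":0,"hand":0.2},{"tx":0,"ty":0,"tz":0,"ax":0,"ay":0,"az":0,"hand":0.2}])

```text
clock: 3.32
ee_pos: [0.6234, -0.0239, 0.2553]
eef_rot: [[0.992, -0.129, 0.008], [-0.129, -0.992, 0.0], [0.008, -0.001, -1.0]]
contact_force: [-0.4, 1.3, -0.5]
grip_width: 0.0354
```

```bash
cat > look.py <<'E'
from h import *
import sys
n=sys.argv[1]; s=arm.get_state(); print(s["clock"],np.round(s["ee_pos"],4),np.round(s["contact_force"],2),s["grip_width"])
p=grab_frame("scene"); a=p["frame"][90:300,130:410,::-1]; a=cv2.resize(a,None,fx=2.8,fy=2.8,interpolation=2)
cv2.imwrite(f"pics/{n}.png",a)
E
python3 look.py above
```

```text
3.3167 [ 0.6234 -0.0239  0.2553] [-0.38  1.27 -0.46] 0.03540726055474957
```

View pics/above.png

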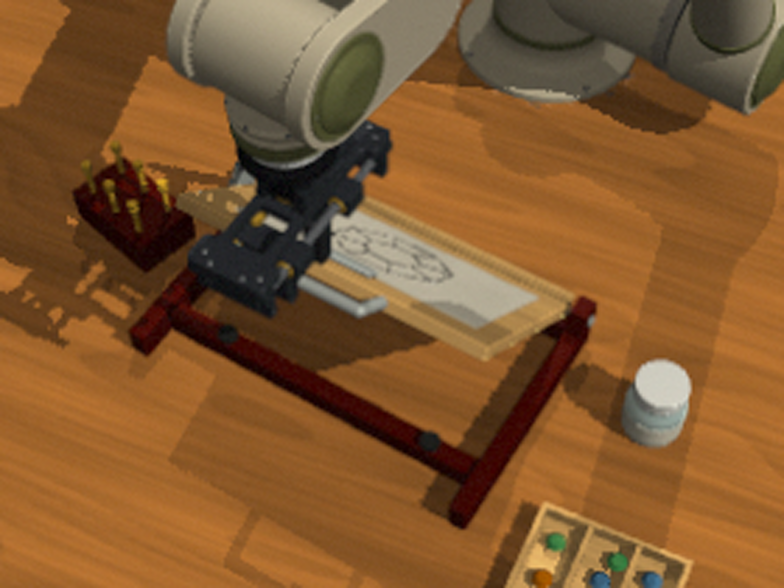

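Call:
send_rows(targets=[{"tx":-0.6,"ty":0.9,"tz":0,"ax":0,"ay":0,"az":0.015,"hand":0.2},{"tx":0,"ty":0,"tz":0,"ax":0,"ay":0,"az":0,"hand":0.2}])

```text
clock: 3.53
ee_pos: [0.6169, -0.033, 0.2596]
eef_rot: [[0.989, -0.145, 0.013], [-0.145, -0.989, -0.001], [0.013, -0.001, -1.0]]
contact_force: [-0.5, -0.6, 1.0]
grip_width: 0.0355
```

```bash
python3 - <<'E'
from h import *
p=grab_frame("top"); cv2.imwrite("pics/top1.png",cv2.resize(p["frame"][130:230,240:400,::-1],None,fx=4,fy=4,interpolation=2))
print(np.round(arm.get_state()["ee_pos"],4), proj(p,[pt([.3963,.0002,-.1451,.6992],.29,y) for y in(-.06,0,.06)]), proj(p,[arm.get_state()["ee_pos"]]))
E
```

```text
[ 0.6175 -0.0325  0.2601] [[350.16017327 173.14621742]
 [323.17617498 169.14176819]
 [296.1113126  165.16707147]] [[324.65501149 166.25560195]]
```

View pics/top1.png

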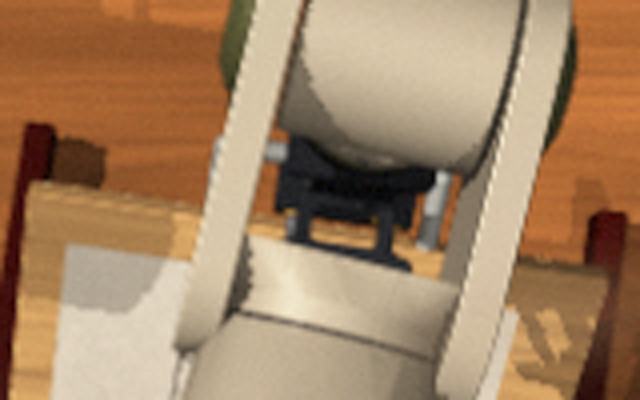

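Call:
send_rows(targets=[{"tx":-0.1,"ty":0,"tz":1,"ax":0,"ay":-0.012,"az":0,"hand":0.2},{"tx":0,"ty":0,"tz":1,"ax":0,"ay":0,"az":0,"hand":0.2},{"tx":0,"ty":0,"tz":0.5,"ax":0,"ay":0,"az":0,"hand":0.2},{"tx":0,"ty":0,"tz":0,"ax":0,"ay":0,"az":0,"hand":0.2}])

```text
clock: 3.92
ee_pos: [0.6172, -0.0332, 0.2359]
eef_rot: [[0.989, -0.146, 0.007], [-0.146, -0.989, -0.001], [0.007, -0.001, -1.0]]
contact_force: [0.2, 0.9, -0.0]
grip_width: 0.0357
```

Call:
send_rows(targets=[{"tx":0,"ty":0,"tz":1,"ax":0,"ay":-0.007,"az":0,"hand":0.2},{"tx":0,"ty":0,"tz":1,"ax":0,"ay":0,"az":0,"hand":0.2},{"tx":0,"ty":0,"tz":0.4,"ax":0,"ay":0,"az":0,"hand":0.2},{"tx":0,"ty":0,"tz":0,"ax":0,"ay":0,"az":0,"hand":0.2}])

```text
clock: 4.25
ee_pos: [0.6172, -0.033, 0.2086]
eef_rot: [[0.989, -0.145, -0.002], [-0.145, -0.989, 0.001], [-0.002, -0.001, -1.0]]
contact_force: [-0.3, -0.6, -0.1]
grip_width: 0.0352
```

No contact; close gently.

Call:
send_rows(targets=[{"tx":0,"ty":0,"tz":0,"ax":0,"ay":0,"az":0,"hand":1},{"tx":0,"ty":0,"tz":0,"ax":0,"ay":0,"az":0,"hand":1},{"tx":0,"ty":0,"tz":0,"ax":0,"ay":0,"az":0,"hand":1},{"tx":0,"ty":0,"tz":0,"ax":0,"ay":0,"az":0,"hand":1}], grip_force=8)

```text
clock: 4.58
ee_pos: [0.6155, -0.0326, 0.2075]
eef_rot: [[0.989, -0.145, -0.008], [-0.145, -0.989, 0.002], [-0.008, -0.001, -1.0]]
contact_force: [-14.8, 0.4, -7.2]
grip_width: 0.0108
```

Call:
send_rows(targets=[{"tx":-0.15,"ty":0,"tz":-0.1,"ax":0,"ay":0,"az":0,"hand":1},{"tx":0,"ty":0,"tz":0,"ax":0,"ay":0,"az":0,"hand":1}], grip_force=12)

```text
clock: 4.75
ee_pos: [0.6137, -0.0324, 0.2086]
eef_rot: [[0.989, -0.145, -0.008], [-0.145, -0.989, 0.002], [-0.009, -0.001, -1.0]]
contact_force: [-1.0, 0.0, -1.4]
grip_width: 0.0097
```

Call:
send_rows(targets=[{"tx":0,"ty":0,"tz":0,"ax":0,"ay":0,"az":0,"hand":1},{"tx":-0.56,"ty":0,"tz":-0.67,"ax":0,"ay":0,"az":0,"hand":1},{"tx":-0.58,"ty":0,"tz":-0.65,"ax":0,"ay":0,"az":0,"hand":1},{"tx":-0.6,"ty":0,"tz":-0.63,"ax":0,"ay":0,"az":0,"hand":1},{"tx":-0.62,"ty":0,"tz":-0.61,"ax":0,"ay":0,"az":0,"hand":1},{"tx":-0.64,"ty":0,"tz":-0.59,"ax":0,"ay":0,"az":0,"hand":1},{"tx":0,"ty":0,"tz":0,"ax":0,"ay":0,"az":0,"hand":1}], grip_force=25)

```text
clock: 5.33
ee_pos: [0.58, -0.0272, 0.2417]
eef_rot: [[0.989, -0.145, -0.013], [-0.145, -0.989, 0.003], [-0.013, -0.001, -1.0]]
contact_force: [-2.2, 0.9, -5.4]
grip_width: 0.0089
```

```bash
cat > st.py <<'E'
from h import *
s=arm.get_state(); e=np.array(s["ee_pos"]); R=np.array(s["eef_rot"]); f=np.array(s["contact_force"])
g=e-.019*R[:,2]; u=np.array([np.cos(-.145),np.sin(-.145),0]); d=g-[.3963,.0002,.045]
t=np.arctan2(d[2],d@u); tang=np.array([-np.sin(t)*u[0],-np.sin(t)*u[1],np.cos(t)]); rad=np.array([np.cos(t)*u[0],np.cos(t)*u[1],np.sin(t)])
print(round(s["clock"],2),"g",g.round(4),"tilt",t.round(3),"r",np.hypot(d[2],d@u).round(4),"lat",(d@[.145,.99,0]).round(4),"f_tang,rad",(f@tang).round(1),(f@rad).round(1),"f",f.round(1),"w",round(s["grip_width"],4),"xz",R[:,2].round(3),R[:,0].round(3))
E
python3 st.py
```

```text
5.33 g [ 0.5802 -0.0273  0.2607] tilt 0.859 r 0.2848 lat -0.0006 f_tang,rad -1.8 -5.6 f [-2.2  0.9 -5.4] w 0.0089 xz [-0.013  0.003 -1.   ] [ 0.989 -0.145 -0.013]
```

Call:
send_rows(targets=[{"tx":-0.67,"ty":0,"tz":-0.54,"ax":0,"ay":0.005,"az":0,"hand":1},{"tx":-0.68,"ty":0,"tz":-0.53,"ax":0,"ay":0.005,"az":0,"hand":1},{"tx":-0.7,"ty":0,"tz":-0.5,"ax":0,"ay":0,"az":0,"hand":1},{"tx":-0.71,"ty":0,"tz":-0.48,"ax":0,"ay":0,"az":0,"hand":1},{"tx":-0.73,"ty":0,"tz":-0.46,"ax":0,"ay":0,"az":0,"hand":1},{"tx":0,"ty":0,"tz":0,"ax":0,"ay":0,"az":0,"hand":1}])

```text
clock: 5.83
ee_pos: [0.5395, -0.0211, 0.2698]
eef_rot: [[0.989, -0.145, -0.005], [-0.145, -0.989, 0.002], [-0.005, -0.001, -1.0]]
contact_force: [-2.7, 0.7, -6.4]
grip_width: 0.0087
```

```bash
python3 st.py
```

```text
5.83 g [ 0.5396 -0.0211  0.2888] tilt 1.034 r 0.2836 lat -0.0003 f_tang,rad -0.9 -6.9 f [-2.7  0.7 -6.4] w 0.0087 xz [-0.005  0.002 -1.   ] [ 0.989 -0.145 -0.005]
```

Call:
send_rows(targets=[{"tx":-0.36,"ty":0,"tz":-0.17,"ax":0,"ay":0,"az":0,"hand":1},{"tx":-0.36,"ty":0,"tz":-0.17,"ax":0,"ay":0,"az":0,"hand":1},{"tx":-0.37,"ty":0,"tz":-0.17,"ax":0,"ay":0,"az":0,"hand":1},{"tx":-0.37,"ty":0,"tz":-0.16,"ax":0,"ay":0,"az":0,"hand":1},{"tx":0,"ty":0,"tz":0,"ax":0,"ay":0,"az":0,"hand":1}])

```text
clock: 6.25
ee_pos: [0.5235, -0.0186, 0.2782]
eef_rot: [[0.989, -0.145, -0.002], [-0.145, -0.989, 0.002], [-0.002, -0.002, -1.0]]
contact_force: [-0.5, -0.2, -7.8]
grip_width: 0.0089
```

```bash
python3 st.py
```

```text
6.25 g [ 0.5236 -0.0187  0.2972] tilt 1.099 r 0.2831 lat -0.0002 f_tang,rad -3.1 -7.2 f [-0.5 -0.2 -7.8] w 0.0089 xz [-0.002  0.002 -1.   ] [ 0.989 -0.145 -0.002]
```

Call:
send_rows(targets=[{"tx":-0.17,"ty":0,"tz":-0.07,"ax":0,"ay":0,"az":0,"hand":1},{"tx":-0.17,"ty":0,"tz":-0.07,"ax":0,"ay":0,"az":0,"hand":1},{"tx":-0.17,"ty":0,"tz":-0.07,"ax":0,"ay":0,"az":0,"hand":1},{"tx":-0.17,"ty":0,"tz":-0.07,"ax":0,"ay":0,"az":0,"hand":1}])

```text
clock: 6.58
ee_pos: [0.5173, -0.0177, 0.2812]
eef_rot: [[0.989, -0.145, 0.0], [-0.145, -0.989, 0.002], [-0.0, -0.002, -1.0]]
contact_force: [1.7, 1.5, -8.1]
grip_width: 0.0086
```

```bash
python3 st.py
```

```text
6.58 g [ 0.5173 -0.0177  0.3002] tilt 1.124 r 0.283 lat -0.0002 f_tang,rad -4.8 -6.7 f [ 1.7  1.5 -8.1] w 0.0086 xz [ 0.     0.002 -1.   ] [ 0.989 -0.145 -0.   ]
```

Call:
send_rows(targets=[{"tx":-0.17,"ty":0,"tz":-0.06,"ax":0,"ay":0,"az":0,"hand":1},{"tx":-0.17,"ty":0,"tz":-0.06,"ax":0,"ay":0,"az":0,"hand":1},{"tx":-0.17,"ty":0,"tz":-0.06,"ax":0,"ay":0,"az":0,"hand":1}])

```text
clock: 6.83
ee_pos: [0.5125, -0.0169, 0.2834]
eef_rot: [[0.989, -0.145, 0.002], [-0.145, -0.989, 0.002], [0.002, -0.002, -1.0]]
contact_force: [1.9, 0.9, -6.5]
grip_width: 0.0085
```

```bash
python3 st.py
```

```text
6.83 g [ 0.5124 -0.017   0.3024] tilt 1.143 r 0.283 lat -0.0002 f_tang,rad -4.3 -5.2 f [ 1.9  0.9 -6.5] w 0.0085 xz [ 0.002  0.002 -1.   ] [ 0.989 -0.145  0.002]
```

Call:
send_rows(targets=[{"tx":-0.17,"ty":0,"tz":-0.06,"ax":0,"ay":0,"az":0,"hand":1},{"tx":-0.17,"ty":0,"tz":-0.06,"ax":0,"ay":0,"az":0,"hand":1}])

```text
clock: 7.0
ee_pos: [0.5092, -0.0164, 0.285]
eef_rot: [[0.989, -0.145, 0.004], [-0.145, -0.989, 0.002], [0.003, -0.002, -1.0]]
contact_force: [4.3, 0.2, -7.3]
grip_width: 0.0083
```

```bash
python3 st.py
```

```text
7.0 g [ 0.5091 -0.0164  0.304 ] tilt 1.156 r 0.283 lat -0.0001 f_tang,rad -6.8 -5.0 f [ 4.3  0.2 -7.3] w 0.0083 xz [ 0.004  0.002 -1.   ] [ 0.989 -0.145  0.003]
```

Call:
send_rows(targets=[{"tx":-0.16,"ty":0,"tz":-0.05,"ax":0,"ay":0,"az":0,"hand":1},{"tx":-0.16,"ty":0,"tz":-0.05,"ax":0,"ay":0,"az":0,"hand":1}])

```text
clock: 7.17
ee_pos: [0.5061, -0.016, 0.2864]
eef_rot: [[0.989, -0.145, 0.005], [-0.145, -0.989, 0.002], [0.005, -0.002, -1.0]]
contact_force: [4.4, 1.7, -6.6]
grip_width: 0.0082
```

```bash
python3 st.py
```

```text
7.17 g [ 0.506  -0.016   0.3054] tilt 1.168 r 0.283 lat -0.0001 f_tang,rad -6.3 -4.5 f [ 4.4  1.7 -6.6] w 0.0082 xz [ 0.005  0.002 -1.   ] [ 0.989 -0.145  0.005]
```

Call:
send_rows(targets=[{"tx":-0.16,"ty":0,"tz":-0.05,"ax":0,"ay":0,"az":0,"hand":1},{"tx":-0.16,"ty":0,"tz":-0.05,"ax":0,"ay":0,"az":0,"hand":1}])

```text
clock: 7.33
ee_pos: [0.5026, -0.0154, 0.2877]
eef_rot: [[0.989, -0.145, 0.005], [-0.145, -0.989, 0.002], [0.005, -0.002, -1.0]]
contact_force: [2.2, 1.8, -4.9]
grip_width: 0.0085
```

```bash
python3 st.py
```

```text
7.33 g [ 0.5025 -0.0155  0.3067] tilt 1.182 r 0.2829 lat -0.0001 f_tang,rad -3.6 -3.8 f [ 2.2  1.8 -4.9] w 0.0085 xz [ 0.005  0.002 -1.   ] [ 0.989 -0.145  0.005]
```

Call:
send_rows(targets=[{"tx":-0.12,"ty":0,"tz":-0.04,"ax":0,"ay":0,"az":0,"hand":1},{"tx":-0.12,"ty":0,"tz":-0.04,"ax":0,"ay":0,"az":0,"hand":1}])

```text
clock: 7.5
ee_pos: [0.4993, -0.0149, 0.2889]
eef_rot: [[0.989, -0.145, 0.004], [-0.145, -0.989, 0.002], [0.004, -0.002, -1.0]]
contact_force: [0.9, 0.8, -4.6]
grip_width: 0.0087
```

```bash
python3 st.py
```

```text
7.5 g [ 0.4992 -0.0149  0.3079] tilt 1.194 r 0.2828 lat -0.0 f_tang,rad -2.4 -4.0 f [ 0.9  0.8 -4.6] w 0.0087 xz [ 0.004  0.002 -1.   ] [ 0.989 -0.145  0.004]
```

Call:
send_rows(targets=[{"tx":-0.12,"ty":0,"tz":-0.04,"ax":0,"ay":0,"az":0,"hand":1},{"tx":-0.12,"ty":0,"tz":-0.04,"ax":0,"ay":0,"az":0,"hand":1}])

```text
clock: 7.67
ee_pos: [0.4962, -0.0144, 0.2901]
eef_rot: [[0.989, -0.145, 0.004], [-0.145, -0.989, 0.002], [0.004, -0.002, -1.0]]
contact_force: [1.0, 1.0, -5.1]
grip_width: 0.0086
```

```bash
python3 st.py
```

```text
7.67 g [ 0.4961 -0.0145  0.3091] tilt 1.206 r 0.2827 lat -0.0 f_tang,rad -2.6 -4.5 f [ 1.   1.  -5.1] w 0.0086 xz [ 0.004  0.002 -1.   ] [ 0.989 -0.145  0.004]
```

Call:
send_rows(targets=[{"tx":-0.12,"ty":0,"tz":-0.04,"ax":0,"ay":0,"az":0,"hand":1},{"tx":-0.12,"ty":0,"tz":-0.04,"ax":0,"ay":0,"az":0,"hand":1}])

```text
clock: 7.83
ee_pos: [0.494, -0.0141, 0.2909]
eef_rot: [[0.989, -0.145, 0.005], [-0.145, -0.989, 0.001], [0.005, -0.002, -1.0]]
contact_force: [5.0, 0.7, -7.0]
grip_width: 0.0084
```

```bash
python3 st.py
```

```text
7.83 g [ 0.4939 -0.0141  0.3099] tilt 1.214 r 0.2827 lat -0.0 f_tang,rad -7.0 -4.9 f [ 5.   0.7 -7. ] w 0.0084 xz [ 0.005  0.001 -1.   ] [ 0.989 -0.145  0.005]
```

Call:
send_rows(targets=[{"tx":-0.1,"ty":0,"tz":-0.03,"ax":0,"ay":0,"az":0,"hand":1}])

```text
clock: 7.92
ee_pos: [0.4935, -0.014, 0.2912]
eef_rot: [[0.989, -0.145, 0.007], [-0.145, -0.989, 0.001], [0.006, -0.002, -1.0]]
contact_force: [7.3, -0.0, -7.6]
grip_width: 0.0081
```

```bash
python3 st.py
```

```text
7.92 g [ 0.4933 -0.014   0.3102] tilt 1.217 r 0.2827 lat -0.0 f_tang,rad -9.4 -4.7 f [ 7.3 -0.  -7.6] w 0.0081 xz [ 0.007  0.001 -1.   ] [ 0.989 -0.145  0.006]
```

Call:
send_rows(targets=[{"tx":-0.1,"ty":0,"tz":-0.03,"ax":0,"ay":0,"az":0,"hand":1}])

```text
clock: 8.0
ee_pos: [0.4931, -0.0139, 0.2913]
eef_rot: [[0.989, -0.145, 0.008], [-0.145, -0.989, 0.001], [0.008, -0.003, -1.0]]
contact_force: [7.1, 1.3, -8.1]
grip_width: 0.0079
```

```bash
python3 st.py
```

```text
8.0 g [ 0.4929 -0.014   0.3103] tilt 1.218 r 0.2827 lat -0.0 f_tang,rad -9.2 -5.2 f [ 7.1  1.3 -8.1] w 0.0079 xz [ 0.008  0.001 -1.   ] [ 0.989 -0.145  0.008]
```

Call:
send_rows(targets=[{"tx":0.19,"ty":0,"tz":0.08,"ax":0,"ay":-0.008,"az":0,"hand":1},{"tx":0.36,"ty":0,"tz":0.16,"ax":0,"ay":0,"az":0,"hand":1},{"tx":0.36,"ty":0,"tz":0.16,"ax":0,"ay":0,"az":0,"hand":1},{"tx":0.36,"ty":0,"tz":0.17,"ax":0,"ay":0,"az":0,"hand":1},{"tx":0.36,"ty":0,"tz":0.17,"ax":0,"ay":0,"az":0,"hand":1},{"tx":0.36,"ty":0,"tz":0.18,"ax":0,"ay":0,"az":0,"hand":1},{"tx":0.36,"ty":0,"tz":0.18,"ax":0,"ay":0,"az":0,"hand":1},{"tx":0.36,"ty":0,"tz":0.18,"ax":0,"ay":0,"az":0,"hand":1}])

```text
clock: 8.67
ee_pos: [0.5214, -0.0183, 0.279]
eef_rot: [[0.989, -0.145, -0.0], [-0.145, -0.989, 0.002], [-0.001, -0.002, -1.0]]
contact_force: [-0.0, 1.0, 0.3]
grip_width: 0.0082
```

```bash
python3 st.py
```

```text
8.67 g [ 0.5214 -0.0183  0.298 ] tilt 1.107 r 0.2828 lat -0.0002 f_tang,rad 0.3 0.2 f [-0.   1.   0.3] w 0.0082 xz [-0.     0.002 -1.   ] [ 0.989 -0.145 -0.001]
```

Call:
send_rows(targets=[{"tx":0.22,"ty":0,"tz":0.11,"ax":0,"ay":0,"az":0,"hand":1},{"tx":0.22,"ty":0,"tz":0.11,"ax":0,"ay":0,"az":0,"hand":1},{"tx":0.22,"ty":0,"tz":0.12,"ax":0,"ay":0,"az":0,"hand":1},{"tx":0.22,"ty":0,"tz":0.12,"ax":0,"ay":0,"az":0,"hand":1},{"tx":0.22,"ty":0,"tz":0.12,"ax":0,"ay":0,"az":0,"hand":1},{"tx":0.22,"ty":0,"tz":0.13,"ax":0,"ay":0,"az":0,"hand":1},{"tx":0.22,"ty":0,"tz":0.13,"ax":0,"ay":0,"az":0,"hand":1},{"tx":0.22,"ty":0,"tz":0.13,"ax":0,"ay":0,"az":0,"hand":1},{"tx":0.21,"ty":0,"tz":0.13,"ax":0,"ay":0,"az":0,"hand":1},{"tx":0.21,"ty":0,"tz":0.13,"ax":0,"ay":0,"az":0,"hand":1}])

```text
clock: 9.5
ee_pos: [0.5454, -0.0219, 0.2651]
eef_rot: [[0.989, -0.145, -0.001], [-0.145, -0.989, 0.001], [-0.001, -0.001, -1.0]]
contact_force: [0.6, -0.9, -0.7]
grip_width: 0.0084
```

```bash
python3 st.py
```

```text
9.5 g [ 0.5454 -0.022   0.2841] tilt 1.008 r 0.2827 lat -0.0003 f_tang,rad -1.0 -0.2 f [ 0.6 -0.9 -0.7] w 0.0084 xz [-0.001  0.001 -1.   ] [ 0.989 -0.145 -0.001]
```

Call:
send_rows(targets=[{"tx":0.21,"ty":0,"tz":0.14,"ax":0,"ay":0,"az":0,"hand":1},{"tx":0.21,"ty":0,"tz":0.14,"ax":0,"ay":0,"az":0,"hand":1},{"tx":0.21,"ty":0,"tz":0.14,"ax":0,"ay":0,"az":0,"hand":1},{"tx":0.21,"ty":0,"tz":0.14,"ax":0,"ay":0,"az":0,"hand":1},{"tx":0.21,"ty":0,"tz":0.14,"ax":0,"ay":0,"az":0,"hand":1},{"tx":0.21,"ty":0,"tz":0.15,"ax":0,"ay":0,"az":0,"hand":1},{"tx":0.2,"ty":0,"tz":0.15,"ax":0,"ay":0,"az":0,"hand":1},{"tx":0.2,"ty":0,"tz":0.15,"ax":0,"ay":0,"az":0,"hand":1},{"tx":0.2,"ty":0,"tz":0.15,"ax":0,"ay":0,"az":0,"hand":1},{"tx":0.2,"ty":0,"tz":0.15,"ax":0,"ay":0,"az":0,"hand":1}])

```text
clock: 10.33
ee_pos: [0.5682, -0.0255, 0.2489]
eef_rot: [[0.989, -0.145, -0.001], [-0.145, -0.989, 0.001], [-0.001, -0.001, -1.0]]
contact_force: [-0.1, -0.1, -0.2]
grip_width: 0.0079
```

```bash
python3 st.py
```

```text
10.33 g [ 0.5682 -0.0255  0.2679] tilt 0.909 r 0.2827 lat -0.0005 f_tang,rad -0.1 -0.2 f [-0.1 -0.1 -0.2] w 0.0079 xz [-0.001  0.001 -1.   ] [ 0.989 -0.145 -0.001]
```

```bash
python3 look.py mid
```

```text
10.3333 [ 0.5682 -0.0255  0.2489] [-0.09 -0.13 -0.25] 0.007935643420347561
```

View pics/mid.png

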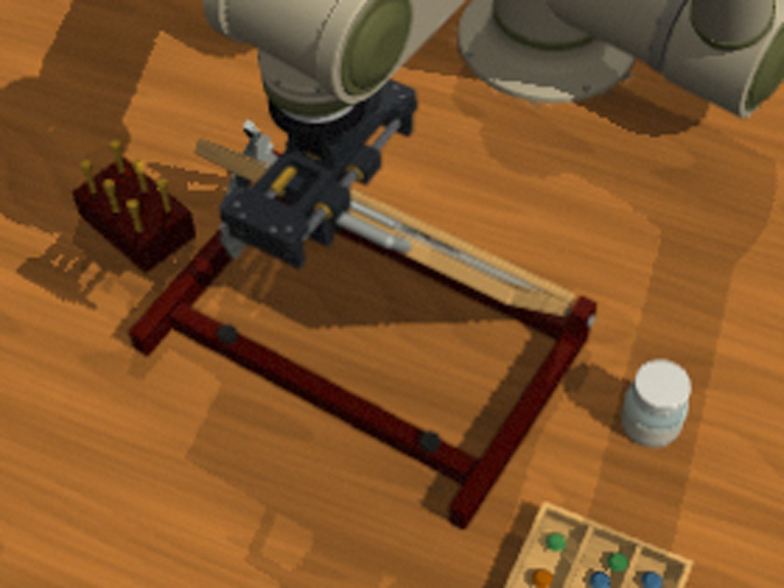

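Call:
send_rows(targets=[{"tx":0.54,"ty":0,"tz":0.44,"ax":0,"ay":0,"az":0,"hand":1},{"tx":0.53,"ty":0,"tz":0.45,"ax":0,"ay":0,"az":0,"hand":1},{"tx":0.52,"ty":0,"tz":0.46,"ax":0,"ay":0,"az":0,"hand":1},{"tx":0.51,"ty":0,"tz":0.48,"ax":0,"ay":0,"az":0,"hand":1},{"tx":0.5,"ty":0,"tz":0.49,"ax":0,"ay":0,"az":0,"hand":1},{"tx":0.49,"ty":0,"tz":0.5,"ax":0,"ay":0,"az":0,"hand":1},{"tx":0.47,"ty":0,"tz":0.51,"ax":0,"ay":0,"az":0,"hand":1},{"tx":0.46,"ty":0,"tz":0.53,"ax":0,"ay":0,"az":0,"hand":1},{"tx":0.45,"ty":0,"tz":0.54,"ax":0,"ay":0,"az":0,"hand":1},{"tx":0.43,"ty":0,"tz":0.55,"ax":0,"ay":0,"az":0,"hand":1},{"tx":0.42,"ty":0,"tz":0.56,"ax":0,"ay":0,"az":0,"hand":1},{"tx":0,"ty":0,"tz":0,"ax":0,"ay":0,"az":0,"hand":1}])

```text
clock: 11.38
ee_pos: [0.6276, -0.0346, 0.1862]
eef_rot: [[0.989, -0.145, -0.001], [-0.145, -0.989, 0.001], [-0.001, -0.001, -1.0]]
contact_force: [3.1, 0.3, -1.3]
grip_width: 0.0086
```

```bash
python3 st.py
```

```text
11.38 g [ 0.6276 -0.0346  0.2052] tilt 0.6 r 0.2835 lat -0.0009 f_tang,rad -2.8 1.7 f [ 3.1  0.3 -1.3] w 0.0086 xz [-0.001  0.001 -1.   ] [ 0.989 -0.145 -0.001]
```

Call:
send_rows(targets=[{"tx":0.39,"ty":0,"tz":0.58,"ax":0,"ay":0,"az":0,"hand":1},{"tx":0.38,"ty":0,"tz":0.59,"ax":0,"ay":0,"az":0,"hand":1},{"tx":0.36,"ty":0,"tz":0.6,"ax":0,"ay":0,"az":0,"hand":1},{"tx":0.34,"ty":0,"tz":0.61,"ax":0,"ay":0,"az":0,"hand":1},{"tx":0.33,"ty":0,"tz":0.62,"ax":0,"ay":0,"az":0,"hand":1},{"tx":0.31,"ty":0,"tz":0.63,"ax":0,"ay":0,"az":0,"hand":1},{"tx":0.29,"ty":0,"tz":0.64,"ax":0,"ay":0,"az":0,"hand":1},{"tx":0.27,"ty":0,"tz":0.65,"ax":0,"ay":0,"az":0,"hand":1},{"tx":0.25,"ty":0,"tz":0.65,"ax":0,"ay":0,"az":0,"hand":1},{"tx":0.23,"ty":0,"tz":0.66,"ax":0,"ay":0,"az":0,"hand":1},{"tx":0.21,"ty":0,"tz":0.67,"ax":0,"ay":0,"az":0,"hand":1},{"tx":0.19,"ty":0,"tz":0.67,"ax":0,"ay":0,"az":0,"hand":1},{"tx":0,"ty":0,"tz":0,"ax":0,"ay":0,"az":0,"hand":1}])

```text
clock: 12.47
ee_pos: [0.6687, -0.0408, 0.1028]
eef_rot: [[0.989, -0.146, 0.005], [-0.146, -0.989, -0.001], [0.005, -0.0, -1.0]]
contact_force: [3.0, -0.8, -1.6]
grip_width: 0.0084
```

```bash
python3 st.py
```

```text
12.47 g [ 0.6686 -0.0408  0.1218] tilt 0.272 r 0.2858 lat -0.0011 f_tang,rad -2.3 2.5 f [ 3.  -0.8 -1.6] w 0.0084 xz [ 0.005 -0.001 -1.   ] [ 0.989 -0.146  0.005]
```

Call:
send_rows(targets=[{"tx":0.15,"ty":0,"tz":0.6,"ax":0,"ay":-0.005,"az":0,"hand":1},{"tx":0.14,"ty":0,"tz":0.6,"ax":0,"ay":0,"az":0,"hand":1},{"tx":0.13,"ty":0,"tz":0.6,"ax":0,"ay":0,"az":0,"hand":1},{"tx":0.11,"ty":0,"tz":0.6,"ax":0,"ay":0,"az":0,"hand":1},{"tx":0.1,"ty":0,"tz":0.6,"ax":0,"ay":0,"az":0,"hand":1},{"tx":0.08,"ty":0,"tz":0.6,"ax":0,"ay":0,"az":0,"hand":1},{"tx":0.07,"ty":0,"tz":0.6,"ax":0,"ay":0,"az":0,"hand":1},{"tx":0.05,"ty":0,"tz":0.6,"ax":0,"ay":0,"az":0,"hand":1},{"tx":0,"ty":0,"tz":0,"ax":0,"ay":0,"az":0,"hand":1}])

```text
clock: 13.22
ee_pos: [0.6803, -0.0426, 0.0487]
eef_rot: [[0.989, -0.146, 0.006], [-0.146, -0.989, -0.001], [0.006, -0.0, -1.0]]
contact_force: [5.0, -0.4, -1.7]
grip_width: 0.0087
```

```bash
python3 st.py
```

```text
13.22 g [ 0.6802 -0.0426  0.0677] tilt 0.079 r 0.288 lat -0.0012 f_tang,rad -2.1 4.9 f [ 5.  -0.4 -1.7] w 0.0087 xz [ 0.006 -0.001 -1.   ] [ 0.989 -0.146  0.006]
```

Call:
send_rows(targets=[{"tx":0.08,"ty":0,"tz":0.3,"ax":0,"ay":-0.005,"az":0,"hand":1},{"tx":0.03,"ty":0,"tz":0.3,"ax":0,"ay":0,"az":0,"hand":1},{"tx":0.02,"ty":0,"tz":0.3,"ax":0,"ay":0,"az":0,"hand":1},{"tx":0.01,"ty":0,"tz":0.3,"ax":0,"ay":0,"az":0,"hand":1},{"tx":0.01,"ty":0,"tz":0.2,"ax":0,"ay":0,"az":0,"hand":1},{"tx":0,"ty":0,"tz":0.2,"ax":0,"ay":0,"az":0,"hand":1}])

```text
clock: 13.72
ee_pos: [0.6818, -0.0429, 0.0291]
eef_rot: [[0.989, -0.146, -0.001], [-0.146, -0.989, 0.001], [-0.001, -0.0, -1.0]]
contact_force: [4.7, -1.2, -1.2]
grip_width: 0.0085
```

```bash
python3 st.py
```

```text
13.72 g [ 0.6818 -0.0429  0.0481] tilt 0.011 r 0.2887 lat -0.0012 f_tang,rad -1.2 4.8 f [ 4.7 -1.2 -1.2] w 0.0085 xz [-0.001  0.001 -1.   ] [ 0.989 -0.146 -0.001]
```

Call:
send_rows(targets=[{"tx":0,"ty":0,"tz":0.15,"ax":0,"ay":0,"az":0,"hand":1},{"tx":0,"ty":0,"tz":0.15,"ax":0,"ay":0,"az":0,"hand":1},{"tx":0,"ty":0,"tz":0.15,"ax":0,"ay":0,"az":0,"hand":1}])

```text
clock: 13.97
ee_pos: [0.682, -0.0429, 0.0237]
eef_rot: [[0.989, -0.146, -0.0], [-0.146, -0.989, 0.001], [-0.001, -0.0, -1.0]]
contact_force: [4.9, -2.3, -2.2]
grip_width: 0.0081
```

```bash
python3 st.py
```

```text
13.97 g [ 0.682  -0.0429  0.0427] tilt -0.008 r 0.289 lat -0.0012 f_tang,rad -2.2 5.2 f [ 4.9 -2.3 -2.2] w 0.0081 xz [-0.     0.001 -1.   ] [ 0.989 -0.146 -0.001]
```

Call:
send_rows(targets=[{"tx":0,"ty":0,"tz":0.15,"ax":0,"ay":0,"az":0,"hand":1},{"tx":0,"ty":0,"tz":0.15,"ax":0,"ay":0,"az":0,"hand":1},{"tx":0,"ty":0,"tz":0.1,"ax":0,"ay":0,"az":0,"hand":1}])

```text
clock: 14.22
ee_pos: [0.6822, -0.0429, 0.0193]
eef_rot: [[0.989, -0.146, -0.0], [-0.146, -0.989, 0.0], [-0.0, -0.0, -1.0]]
contact_force: [4.5, -0.1, -1.3]
grip_width: 0.0081
```

```bash
python3 st.py; python3 look.py flat
```

```text
14.22 g [ 0.6822 -0.0429  0.0383] tilt -0.023 r 0.2892 lat -0.0012 f_tang,rad -1.2 4.5 f [ 4.5 -0.1 -1.3] w 0.0081 xz [-0.  0. -1.] [ 0.989 -0.146 -0.   ]
14.2167 [ 0.6822 -0.0429  0.0193] [ 4.54 -0.07 -1.33] 0.008142909051836521
```

View pics/flat.png

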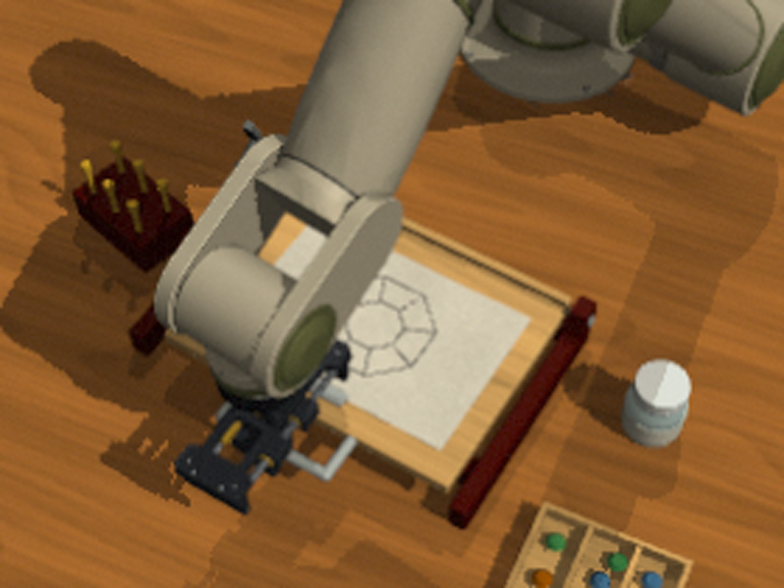

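Call:
send_rows(targets=[{"tx":0,"ty":0,"tz":0.15,"ax":0,"ay":0,"az":0,"hand":1},{"tx":0,"ty":0,"tz":0.15,"ax":0,"ay":0,"az":0,"hand":1}])

```text
clock: 14.43
ee_pos: [0.6822, -0.0429, 0.016]
eef_rot: [[0.989, -0.146, 0.0], [-0.146, -0.989, 0.0], [0.0, -0.0, -1.0]]
contact_force: [4.7, -0.5, -1.9]
grip_width: 0.0083
```

```bash
python3 st.py
```

```text
14.43 g [ 0.6822 -0.0429  0.035 ] tilt -0.034 r 0.2893 lat -0.0013 f_tang,rad -1.8 4.7 f [ 4.7 -0.5 -1.9] w 0.0083 xz [ 0.  0. -1.] [ 0.989 -0.146  0.   ]
```

Call:
send_rows(targets=[{"tx":0,"ty":0,"tz":0.15,"ax":0,"ay":0,"az":0,"hand":1},{"tx":0,"ty":0,"tz":0.15,"ax":0,"ay":0,"az":0,"hand":1}])

```text
clock: 14.6
ee_pos: [0.6823, -0.043, 0.0133]
eef_rot: [[0.989, -0.146, 0.001], [-0.146, -0.989, 0.0], [0.001, -0.0, -1.0]]
contact_force: [-2.1, 0.4, 15.9]
grip_width: 0.0084
```

```bash
python3 st.py
```

```text
14.6 g [ 0.6823 -0.043   0.0323] tilt -0.044 r 0.2895 lat -0.0013 f_tang,rad 15.8 -2.8 f [-2.1  0.4 15.9] w 0.0084 xz [ 0.001  0.    -1.   ] [ 0.989 -0.146  0.001]
```

Call:
send_rows(targets=[{"tx":0,"ty":0,"tz":0,"ax":0,"ay":0,"az":0,"hand":1},{"tx":0,"ty":0,"tz":0,"ax":0,"ay":0,"az":0,"hand":1},{"tx":0,"ty":0,"tz":0,"ax":0,"ay":0,"az":0,"hand":1},{"tx":0,"ty":0,"tz":0,"ax":0,"ay":0,"az":0,"hand":0.3},{"tx":0,"ty":0,"tz":0,"ax":0,"ay":0,"az":0,"hand":0.3},{"tx":0,"ty":0,"tz":0,"ax":0,"ay":0,"az":0,"hand":0.3},{"tx":0,"ty":0,"tz":-0.6,"ax":0,"ay":0,"az":0,"hand":0.3},{"tx":0,"ty":0,"tz":-0.6,"ax":0,"ay":0,"az":0,"hand":0.3},{"tx":0,"ty":0,"tz":0,"ax":0,"ay":0,"az":0,"hand":0.3}])

```text
clock: 15.35
ee_pos: [0.6798, -0.042, 0.0255]
eef_rot: [[0.989, -0.146, -0.006], [-0.146, -0.989, 0.002], [-0.007, -0.001, -1.0]]
contact_force: [0.2, -0.2, 0.0]
grip_width: 0.0306
```

```bash
python3 st.py
```

```text
15.35 g [ 0.6799 -0.042   0.0445] tilt -0.002 r 0.2867 lat -0.0007 f_tang,rad 0.0 0.2 f [ 0.2 -0.2  0. ] w 0.0306 xz [-0.006  0.002 -1.   ] [ 0.989 -0.146 -0.007]
```

Call:
send_rows(targets=[{"tx":0.25,"ty":0,"tz":0,"ax":0,"ay":0.007,"az":0,"hand":0.3},{"tx":0,"ty":0,"tz":0,"ax":0,"ay":0,"az":0,"hand":1},{"tx":0,"ty":0,"tz":0,"ax":0,"ay":0,"az":0,"hand":1},{"tx":0,"ty":0,"tz":0,"ax":0,"ay":0,"az":0,"hand":1},{"tx":0,"ty":0,"tz":0,"ax":0,"ay":0,"az":0,"hand":1}], grip_force=15)

```text
clock: 15.77
ee_pos: [0.6824, -0.0423, 0.0264]
eef_rot: [[0.989, -0.145, 0.002], [-0.145, -0.989, 0.001], [0.002, -0.001, -1.0]]
contact_force: [-2.0, 0.2, 1.5]
grip_width: 0.0108
```

```bash
python3 st.py
```

```text
15.77 g [ 0.6824 -0.0423  0.0454] tilt 0.001 r 0.2892 lat -0.0006 f_tang,rad 1.5 -2.0 f [-2.   0.2  1.5] w 0.0108 xz [ 0.002  0.001 -1.   ] [ 0.989 -0.145  0.002]
```

Call:
send_rows(targets=[{"tx":0,"ty":0,"tz":0,"ax":0,"ay":0,"az":0,"hand":1},{"tx":-0.01,"ty":0,"tz":-0.6,"ax":0,"ay":0,"az":0,"hand":1},{"tx":-0.02,"ty":0,"tz":-0.6,"ax":0,"ay":0,"az":0,"hand":1},{"tx":-0.03,"ty":0,"tz":-0.6,"ax":0,"ay":0,"az":0,"hand":1},{"tx":-0.04,"ty":0,"tz":-0.6,"ax":0,"ay":0,"az":0,"hand":1},{"tx":-0.06,"ty":0,"tz":-0.6,"ax":0,"ay":0,"az":0,"hand":1},{"tx":-0.07,"ty":0,"tz":-0.6,"ax":0,"ay":0,"az":0,"hand":1},{"tx":-0.08,"ty":0,"tz":-0.6,"ax":0,"ay":0,"az":0,"hand":1},{"tx":-0.09,"ty":0,"tz":-0.59,"ax":0,"ay":0,"az":0,"hand":1},{"tx":-0.11,"ty":0,"tz":-0.59,"ax":0,"ay":0,"az":0,"hand":1},{"tx":-0.12,"ty":0,"tz":-0.59,"ax":0,"ay":0,"az":0,"hand":1},{"tx":-0.13,"ty":0,"tz":-0.59,"ax":0,"ay":0,"az":0,"hand":1},{"tx":-0.14,"ty":0,"tz":-0.58,"ax":0,"ay":0,"az":0,"hand":1},{"tx":-0.16,"ty":0,"tz":-0.58,"ax":0,"ay":0,"az":0,"hand":1},{"tx":-0.17,"ty":0,"tz":-0.58,"ax":0,"ay":0,"az":0,"hand":1},{"tx":0,"ty":0,"tz":0,"ax":0,"ay":0,"az":0,"hand":1}], grip_force=25)

```text
clock: 17.1
ee_pos: [0.6677, -0.04, 0.1163]
eef_rot: [[0.989, -0.146, -0.001], [-0.146, -0.989, 0.002], [-0.002, -0.001, -1.0]]
contact_force: [0.7, 0.3, -2.8]
grip_width: 0.0101
```

```bash
python3 st.py
```

```text
17.1 g [ 0.6677 -0.0401  0.1353] tilt 0.318 r 0.2889 lat -0.0005 f_tang,rad -2.9 -0.3 f [ 0.7  0.3 -2.8] w 0.0101 xz [-0.001  0.002 -1.   ] [ 0.989 -0.146 -0.002]
```

Call:
send_rows(targets=[{"tx":-0.19,"ty":0,"tz":-0.57,"ax":0,"ay":0,"az":0,"hand":1},{"tx":-0.2,"ty":0,"tz":-0.57,"ax":0,"ay":0,"az":0,"hand":1},{"tx":-0.21,"ty":0,"tz":-0.56,"ax":0,"ay":0,"az":0,"hand":1},{"tx":-0.22,"ty":0,"tz":-0.56,"ax":0,"ay":0,"az":0,"hand":1},{"tx":-0.23,"ty":0,"tz":-0.55,"ax":0,"ay":0,"az":0,"hand":1},{"tx":-0.12,"ty":0,"tz":-0.25,"ax":0,"ay":0,"az":0,"hand":1},{"tx":0,"ty":0,"tz":0,"ax":0,"ay":0,"az":0,"hand":1}])

```text
clock: 17.68
ee_pos: [0.654, -0.038, 0.1498]
eef_rot: [[0.989, -0.146, -0.004], [-0.146, -0.989, 0.002], [-0.004, -0.002, -1.0]]
contact_force: [-0.3, 0.3, -4.2]
grip_width: 0.01
```

```bash
python3 st.py
```

```text
17.68 g [ 0.654  -0.038   0.1688] tilt 0.444 r 0.2885 lat -0.0005 f_tang,rad -3.7 -2.1 f [-0.3  0.3 -4.2] w 0.01 xz [-0.004  0.002 -1.   ] [ 0.989 -0.146 -0.004]
```

Call:
send_rows(targets=[{"tx":0.06,"ty":0,"tz":0.15,"ax":0,"ay":0,"az":0,"hand":1},{"tx":0.06,"ty":0,"tz":0.15,"ax":0,"ay":0,"az":0,"hand":1},{"tx":0.06,"ty":0,"tz":0.15,"ax":0,"ay":0,"az":0,"hand":1},{"tx":0.06,"ty":0,"tz":0.15,"ax":0,"ay":0,"az":0,"hand":1},{"tx":0.06,"ty":0,"tz":0.15,"ax":0,"ay":0,"az":0,"hand":1}])

```text
clock: 18.1
ee_pos: [0.6576, -0.0385, 0.142]
eef_rot: [[0.989, -0.146, -0.002], [-0.146, -0.989, 0.002], [-0.003, -0.002, -1.0]]
contact_force: [0.3, -0.0, -3.1]
grip_width: 0.0103
```

```bash
python3 st.py
```

```text
18.1 g [ 0.6576 -0.0385  0.161 ] tilt 0.414 r 0.2885 lat -0.0005 f_tang,rad -2.9 -1.0 f [ 0.3 -0.  -3.1] w 0.0103 xz [-0.002  0.002 -1.   ] [ 0.989 -0.146 -0.003]
```

Call:
send_rows(targets=[{"tx":0.06,"ty":0,"tz":0.14,"ax":0,"ay":0,"az":0,"hand":1},{"tx":0.06,"ty":0,"tz":0.14,"ax":0,"ay":0,"az":0,"hand":1},{"tx":0.06,"ty":0,"tz":0.14,"ax":0,"ay":0,"az":0,"hand":1}])

```text
clock: 18.35
ee_pos: [0.6597, -0.0388, 0.137]
eef_rot: [[0.989, -0.146, -0.003], [-0.146, -0.989, 0.002], [-0.003, -0.002, -1.0]]
contact_force: [-0.2, 0.0, -2.6]
grip_width: 0.0104
```

```bash
python3 st.py
```

```text
18.35 g [ 0.6597 -0.0389  0.156 ] tilt 0.395 r 0.2885 lat -0.0005 f_tang,rad -2.3 -1.1 f [-0.2  0.  -2.6] w 0.0104 xz [-0.003  0.002 -1.   ] [ 0.989 -0.146 -0.003]
```

Call:
send_rows(targets=[{"tx":0.06,"ty":0,"tz":0.14,"ax":0,"ay":0,"az":0,"hand":1},{"tx":0.06,"ty":0,"tz":0.14,"ax":0,"ay":0,"az":0,"hand":1},{"tx":0.06,"ty":0,"tz":0.14,"ax":0,"ay":0,"az":0,"hand":1}])

```text
clock: 18.6
ee_pos: [0.6614, -0.0391, 0.1328]
eef_rot: [[0.989, -0.146, -0.004], [-0.146, -0.989, 0.002], [-0.004, -0.002, -1.0]]
contact_force: [-4.1, 1.2, 3.9]
grip_width: 0.0103
```

```bash
python3 st.py
```

```text
18.6 g [ 0.6614 -0.0391  0.1518] tilt 0.379 r 0.2885 lat -0.0005 f_tang,rad 5.2 -2.5 f [-4.1  1.2  3.9] w 0.0103 xz [-0.004  0.002 -1.   ] [ 0.989 -0.146 -0.004]
```

Call:
send_rows(targets=[{"tx":-0.03,"ty":0,"tz":-0.04,"ax":0,"ay":0,"az":0,"hand":1},{"tx":0,"ty":0,"tz":0,"ax":0,"ay":0,"az":0,"hand":1}], grip_force=8)

```text
clock: 18.77
ee_pos: [0.661, -0.039, 0.1338]
eef_rot: [[0.989, -0.146, -0.003], [-0.145, -0.989, 0.002], [-0.004, -0.001, -1.0]]
contact_force: [-2.2, 0.5, 0.1]
grip_width: 0.0108
```

```bash
python3 st.py
```

```text
18.77 g [ 0.6611 -0.0391  0.1528] tilt 0.383 r 0.2885 lat -0.0005 f_tang,rad 0.9 -2.1 f [-2.2  0.5  0.1] w 0.0108 xz [-0.003  0.002 -1.   ] [ 0.989 -0.145 -0.004]
```

Nearly unloaded, so the pawl is carrying the board. Opening now.

Call:
send_rows(targets=[{"tx":0,"ty":0,"tz":0,"ax":0,"ay":0,"az":0,"hand":0.65},{"tx":0,"ty":0,"tz":0,"ax":0,"ay":0,"az":0,"hand":0.5},{"tx":0,"ty":0,"tz":0,"ax":0,"ay":0,"az":0,"hand":0.25},{"tx":0,"ty":0,"tz":0,"ax":0,"ay":0,"az":0,"hand":0.25},{"tx":0,"ty":0,"tz":0,"ax":0,"ay":0,"az":0,"hand":0.25}])

```text
clock: 19.18
ee_pos: [0.6621, -0.0394, 0.1348]
eef_rot: [[0.989, -0.146, 0.001], [-0.146, -0.989, 0.001], [0.001, -0.001, -1.0]]
contact_force: [0.8, -0.4, -0.0]
grip_width: 0.0331
```

```bash
python3 st.py; python3 look.py open
```

```text
19.18 g [ 0.6621 -0.0394  0.1538] tilt 0.385 r 0.2899 lat -0.0007 f_tang,rad -0.3 0.8 f [ 0.8 -0.4 -0. ] w 0.0331 xz [ 0.001  0.001 -1.   ] [ 0.989 -0.146  0.001]
19.1833 [ 0.6621 -0.0394  0.1348] [ 0.79 -0.38 -0.03] 0.03305170544775819
```

View pics/open.png

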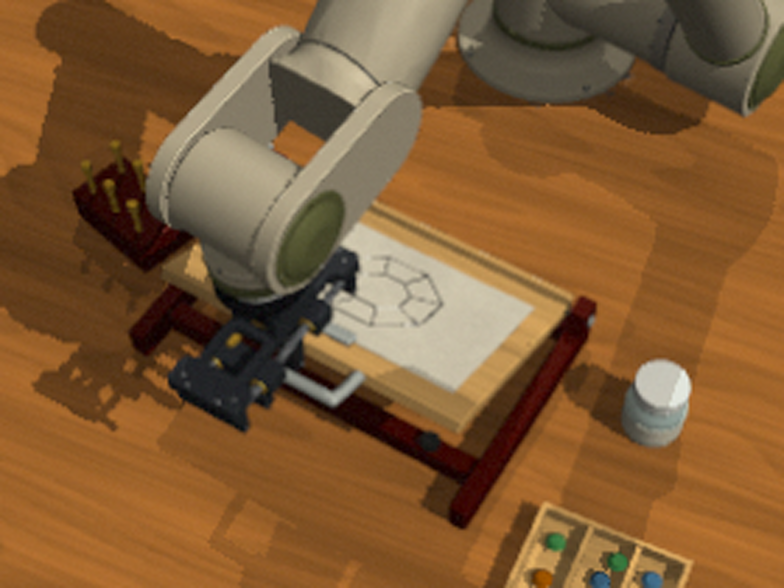

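The gripper is open and the board stands propped: the bow bar is at about (310,385) and the board's front-left corner at (460,425), clearly above the rails. Withdrawing straight up.

Call:
send_rows(targets=[{"tx":0,"ty":0,"tz":-1,"ax":0,"ay":0,"az":0,"hand":0.25},{"tx":0,"ty":0,"tz":-1.5,"ax":0,"ay":0,"az":0,"hand":0.25},{"tx":0,"ty":0,"tz":-2.5,"ax":0,"ay":0,"az":0,"hand":0.25},{"tx":0,"ty":0,"tz":-3,"ax":0,"ay":0,"az":0,"hand":0.25},{"tx":0,"ty":0,"tz":-3,"ax":0,"ay":0,"az":0,"hand":0.25},{"tx":0,"ty":0,"tz":-3,"ax":0,"ay":0,"az":0,"hand":0.25},{"tx":0,"ty":0,"tz":-3,"ax":0,"ay":0,"az":0,"hand":0.25},{"tx":0,"ty":0,"tz":-3,"ax":0,"ay":0,"az":0,"hand":0.25},{"tx":0,"ty":0,"tz":0,"ax":0,"ay":0,"az":0,"hand":0.25},{"tx":0,"ty":0,"tz":0,"ax":0,"ay":0,"az":0,"hand":0.25}])

```text
clock: 20.07
ee_pos: [0.6603, -0.0393, 0.3503]
eef_rot: [[0.989, -0.146, 0.003], [-0.146, -0.989, 0.0], [0.003, -0.001, -1.0]]
contact_force: [0.1, -0.1, -1.2]
grip_width: 0.0331
```

```bash
python3 st.py; python3 look.py final; python3 - <<'E'
from h import *
p=grab_frame("scene"); o=np.array([130,90])
for t in(.22,.38,.53): print(t,((proj(p,[pt([.3963,.0002,-.1451,t],*k) for k in((.29,.06,0),(.245,.165,.0075))])-o)*2.8).round().tolist())
E
```

```text
20.07 g [ 0.6602 -0.0393  0.3693] tilt 0.882 r 0.42 lat -0.0008 f_tang,rad -0.9 -0.9 f [ 0.1 -0.1 -1.2] w 0.0331 xz [ 0.003  0.    -1.   ] [ 0.989 -0.146  0.003]
20.0667 [ 0.6603 -0.0393  0.3503] [ 0.09 -0.13 -1.21] 0.033139229580861136
0.22 [[323.0, 439.0], [450.0, 455.0]]
0.38 [[329.0, 402.0], [458.0, 423.0]]
0.53 [[339.0, 362.0], [469.0, 389.0]]
```

View pics/final.png

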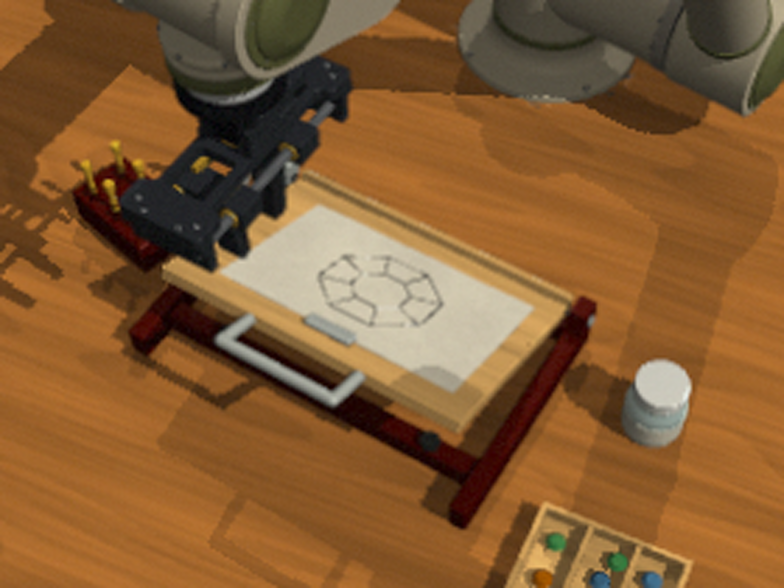

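The bow's corner at about (333,402) and the board corner at about (460,425) match the prediction for 0.38 rad. The board rests on the second notch, the gripper is well clear, and the bystanders have not moved.

```bash
python3 -c "
from bench import order; print(order.close_job())"
```

```text
the job is handed in; nothing more can be done
None
```

I carried out the whole task and handed it in at about 20 s on the robot's clock. The board now rests on the second notch at about 0.38 rad (22°), with the gripper open and well clear.

- **Lift:** I gripped the bow and raised the board from about 0.70 rad. The trip shoe added about 5 N near 1.16 rad, then eased. The end stop came at about 1.22 rad, where I pressed with about 9 N at the bow.
- **Lower:** the board came down under control without the pawl catching. It met the stand with about 16 N at the bow. I then opened the gripper and took a fresh grip.
- **Set:** I raised the board to about 0.44 rad and eased it down until the pawl took it. I felt that as about 5 N at the bow, then relaxed to nearly zero before letting go.

**Last checks:** the final picture matches the predicted position for 0.38 rad, and the jar, dop block and stone tray look unmoved. The outside force on the tool read about 1 N in free air.

**One disagreement:** the bow slipped about 8 mm between the pads during the first lift and lowering. My tilt readings from the arm were therefore up to 0.04 rad low near flat, so I relied on contact force there and re-gripped. The hand-in gave no verdict.

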